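# Put the mixed-up trophy castings on their own bases

### The job

The three trophy castings stand on the wrong wooden bases: put each one upright and centred on the base that has the same shape as its foot (round, square, oblong), with the square and oblong feet turned in line with their bases' edges. Use the grey felt pad as the free place to park a casting on the way; the polished castings must never stand on the bare bench, and castings are set down, never dropped or knocked over. Leave the little tin and the white jar where they stand.

Things in the scene. Friction and masses are not known exactly. Their poses are not given: they have to be found in the camera images.
- cup_c (a point): One of the three loose brass-coloured castings, 104 mm tall, about 0.25 to 0.5 kg, upright at the start. This point is on its axis at half height, 52 mm above its underside, z up. Trophy cup: round foot of 60 mm diameter, thin stem, above it a bowl with straight round sides, 44 mm in diameter, from 49 to 85 mm above the underside (good to grip 68 mm up), domed lid. Two small handles stick out along its y axis to 37 mm from the axis, so grip across its x axis.
- obelisk_c (a point): One of the three loose brass-coloured castings, 104 mm tall, about 0.25 to 0.5 kg, upright at the start. This point is on its axis at half height, 52 mm above its underside, z up. Obelisk: square foot 60 x 60 mm, 10 mm thick, on it a square shaft 30 x 30 mm up to 84 mm above the underside (good to grip 68 mm up), stepped point above. x and y are square to its sides.
- athlete_c (a point): One of the three loose brass-coloured castings, 104 mm tall, about 0.25 to 0.5 kg, upright at the start. This point is on its axis at half height, 52 mm above its underside, z up. Standing athlete: oblong foot 46 mm (x) by 76 mm (y), 10 mm thick, two legs, torso 26 mm thick along x and 40 mm wide along y, from 57 to 85 mm above the underside (good to grip 68 to 71 mm up, across x), arms out along y to 36 mm from the axis, head on top.
- base_round_top (a point): One of the three fixed dark wooden bases, 30 mm high. This point is the centre of its top face, z up. Round, 90 mm in diameter; takes the cup.
- base_square_top (a point): One of the three fixed dark wooden bases, 30 mm high. This point is the centre of its top face, z up. Square, 80 x 80 mm, sides along its x and y; takes the obelisk.
- base_oblong_top (a point): One of the three fixed dark wooden bases, 30 mm high. This point is the centre of its top face, z up. Oblong, 64 mm (x) by 112 mm (y); takes the athlete, long side along long side.
- pad_top (a point): Grey felt pad 110 x 110 mm, 10 mm thick, fixed flat on the bench, empty at the start: the parking place. This point is the centre of its top face, z up. One casting set down near its middle is parked.
- tin_c (a point): Bystander: low round steel tin, 52 mm in diameter, 30 mm high, standing between the bases. Centre of the tin.
- jar_c (a point): Bystander: white jar with a black lid, 70 mm in diameter, 110 mm high. Centre of the jar.
There are look-alikes about, which are no part of the job. What is shaped like the part that bears obelisk_c but pink or purple is not meant.

How it is judged (in metres and radians):
On the way:
1. one of the castings is parked upright and let go on the felt pad ((((horizontal distance between cup_c and pad_top below 0.04 m and z of cup_c in the frame of pad_top between 0.048 and 0.056 m and angle between cup_c's own z axis and vertical below 0.1 rad and linear speed of cup below 0.02 m/s and angular speed of cup below 0.2 rad/s) and contact force between the fingers and cup below 0.1 N) or ((horizontal distance between obelisk_c and pad_top below 0.04 m and z of obelisk_c in the frame of pad_top between 0.048 and 0.056 m and angle between obelisk_c's own z axis and vertical below 0.1 rad and linear speed of obelisk below 0.02 m/s and angular speed of obelisk below 0.2 rad/s) and contact force between the fingers and obelisk below 0.1 N) or ((horizontal distance between athlete_c and pad_top below 0.04 m and z of athlete_c in the frame of pad_top between 0.048 and 0.056 m and angle between athlete_c's own z axis and vertical below 0.1 rad and linear speed of athlete below 0.02 m/s and angular speed of athlete below 0.2 rad/s) and contact force between the fingers and athlete below 0.1 N))), for 0.2 s.
At the end, for the whole second after the job is handed in: Cup on the round base, obelisk on the square base, athlete on the oblong base: each standing on the base's top, upright within 0.1 rad, within 12 mm of its centre, at rest; the obelisk's and the athlete's feet in line with their bases' edges within 0.22 rad (horizontal distance between cup_c and base_round_top below 0.012 m and z of cup_c in the frame of base_round_top between 0.048 and 0.056 m and angle between each of cup_c, obelisk_c, athlete_c's own z axis and vertical below 0.1 rad and linear speed of each of cup, obelisk, athlete below 0.02 m/s and angular speed of each of cup, obelisk, athlete below 0.2 rad/s and horizontal distance between obelisk_c and base_square_top below 0.012 m and z of obelisk_c in the frame of base_square_top between 0.048 and 0.056 m and horizontal distance between athlete_c and base_oblong_top below 0.012 m and z of athlete_c in the frame of base_oblong_top between 0.048 and 0.056 m and (angle between the x axis of obelisk_c and the x axis of base_square_top, either way round below 0.22 rad or angle between the x axis of obelisk_c and the y axis of base_square_top, either way round below 0.22 rad) and angle between the x axis of athlete_c and the x axis of base_oblong_top, either way round below 0.22 rad); the robot touches nothing.
It fails at once if a casting is stood on the bare bench (top at z = 0) instead of the pad or a base (height (world z) of any of cup_c, obelisk_c, athlete_c below 0.057 m).
It fails at once if a casting is knocked over (angle between any of cup_c, obelisk_c, athlete_c's own z axis and vertical above 0.6 rad).
It fails at once if a casting is dropped (falls free at over 0.7 m/s, about 25 mm) ((contact force between the fingers and cup below 0.1 N and linear speed of cup above 0.7 m/s) or (contact force between the fingers and obelisk below 0.1 N and linear speed of obelisk above 0.7 m/s) or (contact force between the fingers and athlete below 0.1 N and linear speed of athlete above 0.7 m/s)).
It fails at once if the tin or the jar is moved by more than 30 mm (distance of any of tin_c, jar_c from where it was at the start of the episode above 0.03 m).
It also fails if it takes over 102 s, if anything falls off the work surface, if the arm or the gripper's body presses on something with over 40 N, if the wrist force passes 120 N, or if a joint passes its speed limit or range.

### The arm

A 6-joint arm with a two-finger parallel gripper is mounted at the origin on the work surface. World frame = base frame: x ahead of the robot, y to its left, z up, the work surface at z = 0. Lengths are in m, angles in degrees, forces in N, time in s.
With the tool pointing down it reaches from about 0.35 to 0.925 m from the base axis. Payload 6.4 kg.
Tool frame: the origin (TCP) lies where the fingers leave the gripper's body, on its centre line; the fingertips stand 73 mm ahead of it and the grasp point (between the pads) lies 54 mm ahead of it; z points along the fingers, y is the line along which they close (so a half turn about z gives the same grasp; the last joint's range is limited). The gripper opens to 85 mm and grips with 20 to 120 N. Pads are 22 mm wide; open, the fingers measure 114 mm over their backs; the gripper's body (76 mm by 85 mm) begins 54 mm behind the grasp point. The pads swing forward as they close: fully open they stand 13 mm farther back than shut.
Start: joints at [-80.449, 14.043, 89.255, -0, 76.702, -9.975], TCP at [0.217, -0.613, 0.304] pointing down, gripper open.
Joint ranges: [-179.41, 179.41], [-58.25, 129.5], [7.25, 145.43], [-54.29, 234.29], [11.92, 165.04], [-157.13, 157.13]. Speed limits (degrees/s): [147.25, 147.25, 180, 180, 180, 180].

### API

Orientations are given as a 3x3 rotation matrix whose columns are the frame's x, y, z axes.
In Python, from plant import * gives the robot as it stands. The module is installed in compiled form; this text tells all that it offers.
- The arm moves only by the shell command python3 -m pendant 'ROWS' [FORCE]. ROWS is JSON, a list that holds one entry, the list of rows, each a list of 7 numbers: the turn, a rotation vector about the tool's x, y, z in degrees, then the shift along the tool's x, y, z in mm, then the opening in per cent of the stroke, from 0 (shut) to 100 (fully open). A call has 1 to 12 rows; each row shifts and turns the commanded pose from where the row before left it, along the tool's axes as they then stand; what a row does not reach is not made up. A row lasts 1/10 s, in which the tool goes at most 50 mm and 8.59 degrees, less where a joint would pass 70% of its speed; a pose out of reach is approached as far as the arm can. A call is refused whole if a number of a shift passes 50 or a number of a turn 8.59, either way. A call with a gripper value outside its range is refused whole. The fingers move at their own pace and stop on an object; FORCE is the grip in N (left out, the last holds). Time passes only in rows, so rows that do not move let the fingers close. It gives the time, the measured TCP pose, the force, the opening and the grip force at its end, in the units of the state.
- read_state(): the state, without advancing time (a new reading comes with each control period).
- get_image(name): name is "side" or "top" or "wrist"; returns a dict with "pixels" (384x512x3 uint8, red, green, blue), "mtx" (3x3 intrinsics, pixels), "world_to_cam" (4x4, takes a point from world to camera coordinates). Camera axes: x right, y up, looking along -z (the intrinsics and any distortion apply to the point x, -y, -z); pixel columns grow to the right and rows downward; lengths in m; the calibration is good to about 2 mm. The wrist camera is an equidistant fisheye: a pixel r from the principal point sees the ray r / f radians off the axis. A picture is of the moment at which its call begins. There is no depth.
- close_job(): hands the job in; it is judged then, once.
Trained networks look in the newest picture that a camera, given by its name, has taken for a name from the list of things; names that differ only in an ending like _2 or _b are one class to them, and where a whole thing is asked for, a point or a joint stands for the part that bears it (a point fixed in the world has none). Each returns a list of dicts, best first, with "p" (0 to 1); they miss things now and then, are a little off and sometimes report something else, mostly with a low value. They report only what shows in the picture. A call takes as long as a camera call. They do not tell look-alikes from the thing itself.
- trace(camera, label): "region" (384x512 bool, what is visible of it) and "bbox" ([centre column, centre row, width, height] in pixels, round what is visible of it).
The state is a dict: "clock": time; "joints": joint angles; "qd": joint speeds; "joint_torque": joint torques, N m; "tcp_pos": TCP position; "eef_rot": TCP orientation; "wrist_force": force on the tool from outside, world axes, zero at the start; "ft_torque": the same for the moment, N m; "width": finger opening in m; "gripper_force": force on a finger pad.
Only numpy, scipy, OpenCV 4.12 (cv2) and the standard library are available. Lean on these libraries where they do the work, as an engineer would, in place of code of your own. Each camera call takes 0.05 s, during which the arm holds its last target. There are 200 camera calls.

## Working session

There is one attempt and no reset: what is moved stays moved. The work goes in short steps, Python scripts to look and compute and a shell command to move; the robot and the scene stay as the last step left them, time stands still between calls to the robot, and variables do not carry over. Pictures are saved under pics/ and viewed, at most 14 in all, crops included, and the job is handed in when it is done.

```bash
mkdir -p pics
python3 - <<'E'
from plant import *
import cv2,numpy as np
s=read_state();print(s['clock'],s['tcp_pos'],s['eef_rot'],s['width'])
for c in('top','side'):
    im=get_image(c);cv2.imwrite(f'pics/{c}0.png',im['pixels'][:,:,::-1])
    print(c,im['mtx'],im['world_to_cam'])
    for n in['cup_c','obelisk_c','athlete_c','base_round_top','base_square_top','base_oblong_top','pad_top','tin_c','jar_c']:
        try:print(n,[(round(d['p'],2),np.round(d['bbox']).tolist()) for d in trace(c,n)])
        except Exception as e:print(n,e)
E
```

```text
0.0 [ 0.21720868 -0.61218035  0.30275235] [[ 9.42480765e-01  3.34260234e-01 -3.20711700e-04]
 [ 3.34260213e-01 -9.42478860e-01  1.92560600e-03]
 [ 3.41389514e-04 -1.92204778e-03 -9.99998095e-01]] 0.0854464872159832
top [[469.41241676   0.         255.14836384]
 [  0.         469.41241676 195.69580155]
 [  0.           0.           1.        ]] [[-0.02254734 -0.99973854  0.00380306  0.12907737]
 [ 0.99151955 -0.02187466  0.1281034  -0.50464368]
 [-0.12798672  0.0066592   0.99175353 -1.18373554]
 [ 0.          0.          0.          1.        ]]
cup_c [(0.9, [233.0, 133.0, 24.0, 25.0])]
obelisk_c [(0.88, [222.0, 265.0, 23.0, 22.0]), (0.76, [281.0, 230.0, 27.0, 22.0]), (0.67, [222.0, 216.0, 28.0, 25.0])]
athlete_c [(0.87, [370.0, 142.0, 32.0, 19.0])]
base_round_top [(0.61, [363.0, 146.0, 30.0, 37.0])]
base_square_top [(0.96, [231.0, 135.0, 37.0, 41.0])]
base_oblong_top [(0.6, [224.0, 213.0, 44.0, 39.0]), (0.53, [379.0, 216.0, 52.0, 56.0]), (0.19, [364.0, 146.0, 29.0, 37.0])]
pad_top [(0.69, [378.0, 215.0, 51.0, 52.0])]
tin_c [(0.55, [300.0, 185.0, 21.0, 20.0])]
jar_c [(0.7, [229.0, 136
[... 259 characters left out ...]
047  0.66341761 -0.01338136]
 [-0.09150182  0.65711441  0.74821659 -1.30267375]
 [ 0.          0.          0.          1.        ]]
cup_c [(0.98, [183.0, 212.0, 24.0, 37.0])]
obelisk_c [(0.87, [283.0, 189.0, 22.0, 35.0]), (0.82, [266.0, 227.0, 31.0, 43.0]), (0.65, [316.0, 245.0, 25.0, 38.0])]
athlete_c [(0.86, [218.0, 119.0, 20.0, 37.0]), (0.73, [265.0, 244.0, 39.0, 38.0]), (0.7, [183.0, 225.0, 40.0, 33.0])]
base_round_top [(0.76, [222.0, 134.0, 30.0, 22.0])]
base_square_top [(0.68, [184.0, 222.0, 37.0, 27.0])]
base_oblong_top [(0.58, [265.0, 242.0, 36.0, 32.0])]
pad_top [(0.88, [282.0, 135.0, 40.0, 31.0])]
tin_c [(0.79, [246.0, 180.0, 18.0, 21.0])]
jar_c [(0.72, [231.0, 286.0, 31.0, 48.0])]
```

Run:
```python
import cv2
a=cv2.imread('pics/top0.png')[90:300,130:430]
cv2.imwrite('pics/top0c.png',cv2.resize(a,(780,546),interpolation=cv2.INTER_CUBIC))
a=cv2.imread('pics/side0.png')[80:320,140:400]
cv2.imwrite('pics/side0c.png',cv2.resize(a,(650,600),interpolation=cv2.INTER_CUBIC))
```

```text
(no output)
```

View pics/top0c.png

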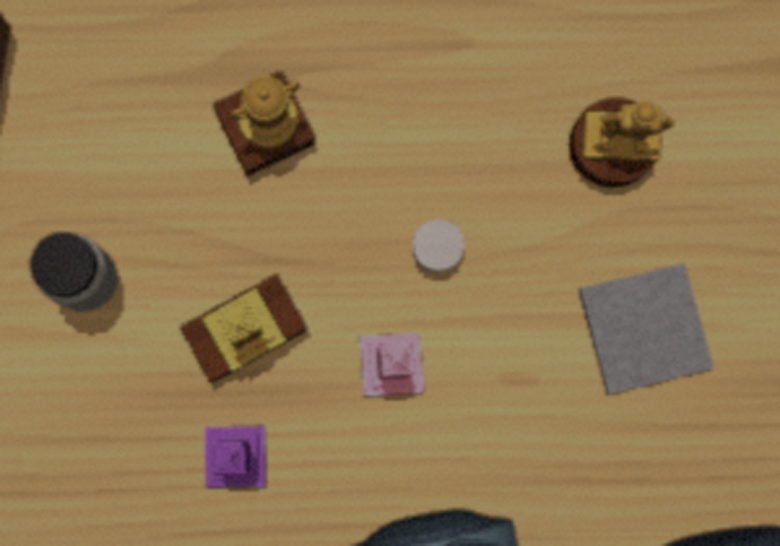

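View pics/side0c.png

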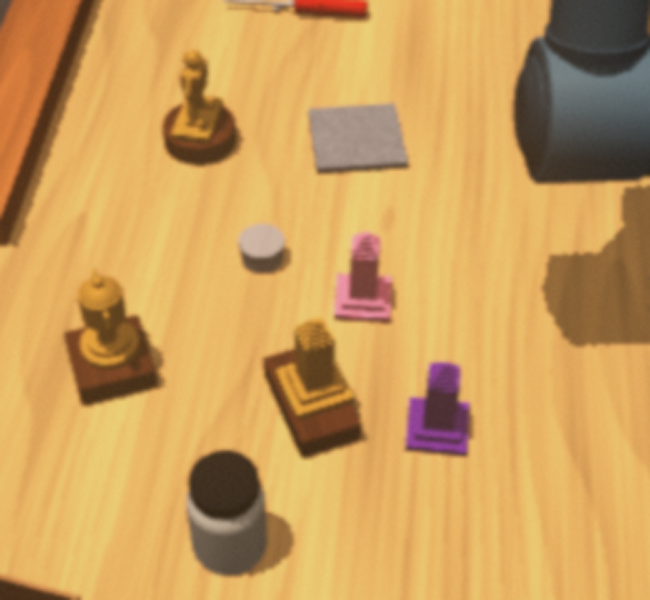

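The top view (crop scale 2.6) shows the cup on the square base (265,125), the athlete on the round base (617,140), the obelisk on the oblong base (245,330), the empty pad (645,328), the tin (438,247) and the jar (70,270). The pink and purple obelisks are decoys. Next I fit known shapes to colour masks in both cameras.

```bash
cat > h.py <<'E'
from plant import *
import cv2,numpy as np
from scipy.optimize import minimize
S=4
def proj(im,P):
    W=im['world_to_cam'];p=P@W[:3,:3].T+W[:3,3];p=p*[1,-1,-1]
    q=p@im['mtx'].T;return q[:,:2]/q[:,2:]
def box(a,b,z0,z1,cx=0,cy=0):
    return np.array([[cx+i*a/2,cy+j*b/2,z] for i in(-1,1) for j in(-1,1) for z in(z0,z1)])
def cyl(r,z0,z1):
    t=np.linspace(0,2*np.pi,24,endpoint=False)
    return np.vstack([np.c_[r*np.cos(t),r*np.sin(t),0*t+z] for z in(z0,z1)])
M=dict(round=[cyl(.045,-.03,0)],square=[box(.08,.08,-.03,0)],oblong=[box(.064,.112,-.03,0)],pad=[box(.11,.11,-.01,0)],
 obelisk=[box(.06,.06,0,.01),box(.03,.03,.01,.084),box(.02,.02,.084,.1)],
 cup=[cyl(.03,0,.01),cyl(.008,0,.05),cyl(.022,.049,.085),cyl(.012,.085,.1),box(.008,.074,.06,.078)],
 athlete=[box(.046,.076,0,.01),box(.016,.03,.01,.06),box(.026,.04,.057,.085),box(.012,.072,.07,.082),cyl(.009,.085,.104)])
def masks(im):
    a=cv2.GaussianBlur(im['pixels'],(3,3),0);h=cv2.cvtColor(a,cv2.COLOR_RGB2HSV).astype(int);H,s,v=h[...,0],h[...,1],h[...,2]
    return h
def render(im,name,x,y,z,yaw):
    c,s=np.cos(yaw),np.sin(yaw);R=np.array([[c,-s,0],[s,c,0],[0,0,1]])
    m=np.zeros((384*S,512*S),np.uint8)
    for p in M[name]:
        q=proj(im,p@R.T+[x,y,z]);q=(q+.5)*S
        cv2.fillConvexPoly(m,cv2.convexHull(np.round(q).astype(np.int32)),1)
    return cv2.resize(m.astype(np.float32),(512,384),interpolation=cv2.INTER_AREA)
def unproj(im,uv,z):
    W=im['world_to_cam'];R,t=W[:3,:3],W[:3,3];C=-R.T@t
    d=R.T@(np.array([1,-1,-1])*(np.linalg.inv(im['mtx'])@[uv[0],uv[1],1]))
    return C+d*(z-C[2])/d[2]
def fit(ims,name,targets,ignores,x,y,z,yaws=np.radians([-75,-50,-25,0,25,50,75])):
    def cost(p):
        e=0
        for im,T,I in zip(ims,targets,ignores):
            r=render(im,name,p[0],p[1],z,p[2]);e+=np.sum(np.abs(r-T)*(1-I))
        return e
    best=None
    for yw in yaws:
        r=minimize(cost,[x,y,yw],method='Nelder-Mead',options=dict(initial_simplex=[[x,y,yw],[x+.012,y,yw],[x,y+.012,yw],[x,y,yw+.25]],maxiter=90,xatol=3e-4,fatol=.1))
        if best is None or r.fun<best.fun:best=r
    return best.x,best.fun
E
python3 - <<'E'
from h import *
ims=[get_image('top'),get_image('side')]
for im,pts in zip(ims,[dict(wood=(218,133),wood2=(205,222),brass=(232,127),pad=(378,215),bench=(300,120),sh=(246,152)),dict(wood=(182,235),brass=(266,230),pad=(283,134),bench=(240,130))]):
    h=masks(im)
    print({k:h[v,u].tolist() for k,(u,v) in pts.items()})
np.save('ims.npy',np.array(ims,dtype=object),allow_pickle=True)
t=ims[0]
for n,uv in dict(square=(231,139),round=(366,146),oblong=(224,217),pad=(378,216),cupbase=(232,138),tin=(298,185),jar=(157,195),pink=(281,230),purple=(221,266)).items():print(n,unproj(t,uv,.02).round(3))
# mask montage
out=[]
for im in ims:
    h=masks(im);H,s,v=h[...,0],h[...,1],h[...,2]
    c=np.zeros((384,512,3),np.uint8)
    wood=((H<13)|(H>170))&(v<125)&(s>90);br=(H>=18)&(H<32)&(s>120)&~wood
    pad=(s<50)&(v<170)
    c[wood]=(0,0,255);c[br]=(0,255,255);c[pad]=255
    out.append(cv2.resize(c[80:320,140:430],None,fx=1.35,fy=2))
cv2.imwrite('pics/m.png',np.hstack(out))
E
```

```text
{'wood': [12, 161, 90], 'wood2': [9, 166, 80], 'brass': [19, 166, 114], 'pad': [4, 16, 112], 'bench': [18, 119, 156], 'sh': [20, 112, 153]}
{'wood': [14, 168, 76], 'brass': [16, 174, 94], 'pad': [11, 46, 166], 'bench': [18, 143, 234]}
square [0.662 0.178 0.02 ]
round [ 0.636 -0.18   0.02 ]
oblong [0.455 0.2   0.02 ]
pad [ 0.449 -0.201  0.02 ]
cupbase [0.665 0.176 0.02 ]
tin [0.535 0.005 0.02 ]
jar [0.516 0.374 0.02 ]
pink [0.418 0.053 0.02 ]
purple [0.329 0.209 0.02 ]
```

View pics/m.png

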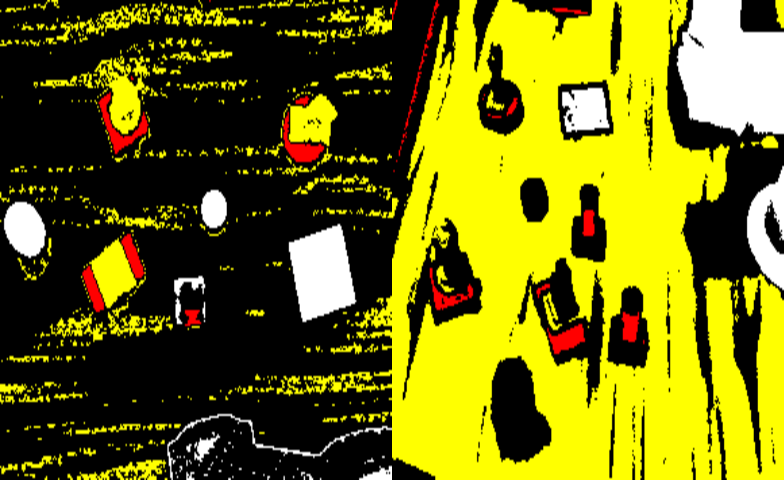

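```bash
cat > fit0.py <<'E'
from h import *
import sys
def run(im,jobs,outname,scale=2.6,crop=(90,300,130,430)):
    h=masks(im);H,s,v=h[...,0],h[...,1],h[...,2]
    wood=((H<15)|(H>170))&(v<125)&(s>90)&(v<115)
    br=(H>=15)&(H<32)&(s>140)&~wood
    pad=(s<50)&(v<170)
    k=np.ones((3,3),np.uint8)
    br=cv2.morphologyEx(br.astype(np.uint8),cv2.MORPH_OPEN,k)
    vis=im['pixels'][:,:,::-1].copy();vis=cv2.resize(vis,None,fx=3,fy=3,interpolation=cv2.INTER_CUBIC)
    res={}
    for n,z,x,y in jobs:
        uv=proj(im,np.array([[x,y,z]]))[0];w=np.zeros((384,512))
        cv2.circle(w,(int(uv[0]),int(uv[1])),34,1,-1)
        T=wood if n in('round','square','oblong') else pad if n=='pad' else br
        I=(br if n in('round','square','oblong') else 0*br)
        p,f=fit([im],n,[T*w],[np.maximum(I,1-w)],x,y,z,yaws=[0] if n=='round' else np.radians([-75,-50,-25,0,25,50,75]))
        res[n]=p;print(n,p[:2].round(4),np.degrees(p[2]).round(1),round(f,1),T[w>0].sum())
        r=render(im,n,p[0],p[1],z,p[2])
        c,_=cv2.findContours((cv2.resize(r,None,fx=3,fy=3)>.5).astype(np.uint8),cv2.RETR_LIST,cv2.CHAIN_APPROX_NONE)
        cv2.drawContours(vis,c,-1,(0,255,0) if T is not br else (255,0,0),1)
    a,b,c,d=[3*t for t in crop];cv2.imwrite(outname,vis[a:b,c:d][:600,:800])
    return res
E
python3 - <<'E'
from fit0 import *
im=np.load('ims.npy',allow_pickle=True)[0]
run(im,[('square',.03,.662,.178),('round',.03,.636,-.18),('oblong',.03,.455,.2),('pad',.01,.449,-.2),('cup',.03,.662,.178),('athlete',.03,.636,-.18),('obelisk',.03,.455,.2)],'pics/fit.png',crop=(110,270,185,425))
E
```

```text
square [0.6704 0.1777] 114.6 89.2 353
round [ 0.6421 -0.1828] 7.3 68.8 327
oblong [0.4576 0.2014] 27.9 208.7 398
pad [ 0.4502 -0.2048] 12.4 112.0 1679
cup [0.6683 0.1729] 31.0 51.6 558
athlete [ 0.6425 -0.1821] -4.2 66.6 641
obelisk [0.4544 0.2005] -58.4 109.4 513
```

View pics/fit.png

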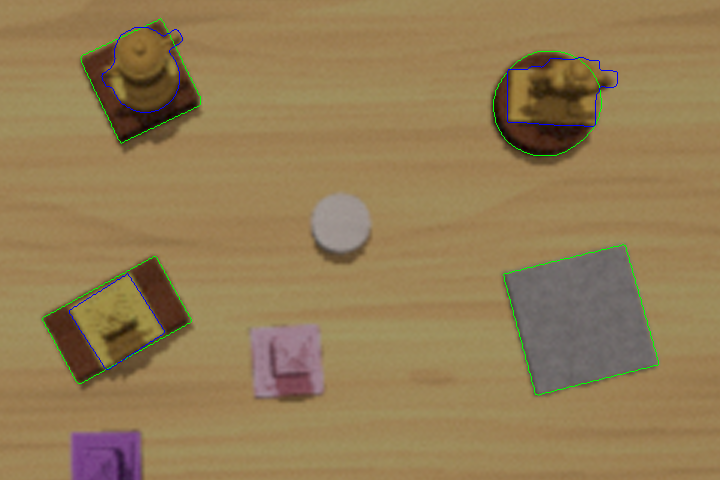

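The overlays match base and foot outlines to a few mm. The cheapest cycle is athlete → pad, cup → round, obelisk → square, athlete → oblong. I'm moving toward the athlete now.

```bash
cat > to.py <<'E'
# to.py x y z psi : tool-axes shift (mm) to target after/before turn, turn about tool z (deg)
from plant import *
import numpy as np,sys
x,y,z,psi=map(float,sys.argv[1:5]);s=read_state();R=np.array(s['eef_rot']);p=np.array(s['tcp_pos'])
cur=np.degrees(np.arctan2(R[1,1],R[0,1]));d=(psi-cur+180)%360-180
print('t',round(s['clock'],1),'p',p.round(4),'psi',round(cur,2),'shift now',(R.T@(np.array([x,y,z])-p)*1000).round(1))
a=np.radians(psi);T=np.array([[-np.sin(a)*-1,np.cos(a),0],[-np.cos(a),np.sin(a),0],[0,0,-1]]).T if 0 else np.c_[[-np.sin(a),np.cos(a),0],[np.cos(a),np.sin(a),0],[0,0,-1.]]
E_=R.T@T
import cv2
v=np.degrees(cv2.Rodrigues(E_)[0].ravel()).round(2)
print('turn',v,'shift after turn',(T.T@(np.array([x,y,z])-p)*1000).round(1),'w',round(s['width'],4),'gf',s['gripper_force'],'F',np.round(s['wrist_force'],1))
E
python3 to.py .6425 -.182 .30 -4
python3 -m pendant '[[[0,0,0,40,-19.5,0,100],[0,0,0,40,-19.5,0,100],[0,0,0,40,-19.5,0,100],[0,0,0,40,-19.5,0,100],[0,0,0,40,-19.5,0,100],[0,0,0,40,-19.5,0,100],[0,0,0,40,-19.5,0,100],[0,0,0,40,-19.5,0,100],[0,0,0,40,-19.5,0,100],[0,0,0,40,-19.5,0,100],[0,0,0,40,-19.5,0,100],[0,0,0,40,-19.5,0,100]]]'
python3 to.py .6425 -.182 .30 -4
```

```text
t 1.1 p [ 0.2173 -0.6126  0.3039] psi -70.47 shift now [ 544.7 -263.7    3.9]
turn [  0.     0.   -66.47] shift after turn [459.2 394.2   3.9] w 0.0854 gf 0.0 F [ 1.3 -0.2  0.4]
clock: 2.3
tcp_pos: [0.5926, -0.2301, 0.3041]
eef_rot: [[0.942, 0.334, 0.0], [0.334, -0.942, -0.0], [0.0, 0.0, -1.0]]
wrist_force: [0.4, -1.1, 0.1]
width: 0.0853
gripper_force: 0.0
t 2.3 p [ 0.5926 -0.2301  0.3041] psi -70.47 shift now [ 63.1 -28.7   4.1]
turn [ 3.000e-02  0.000e+00 -6.647e+01] shift after turn [51.5 46.4  4.1] w 0.0853 gf 0.0 F [ 0.4 -1.1  0.1]
```

```bash
python3 -m pendant '[[[0,0,0,32,-14.5,0,100],[0,0,0,31,-14.5,0,100],[0,0,-8.3,0,0,0,100],[0,0,-8.3,0,0,0,100],[0,0,-8.3,0,0,0,100],[0,0,-8.3,0,0,0,100],[0,0,-8.3,0,0,0,100],[0,0,-8.3,0,0,0,100],[0,0,-8.3,0,0,0,100],[0,0,-8.3,0,0,0,100],[0,0,0,0,0,0,100],[0,0,0,0,0,0,100]]]' >/dev/null
python3 to.py .6425 -.182 .151 -4
python3 - <<'E'
from h import *
im=get_image('wrist');cv2.imwrite('pics/w1.png',im['pixels'][:,:,::-1]);print(im['mtx'])
W=im['world_to_cam']
def pw(P):
    p=(W[:3,:3]@P+W[:3,3])*[1,-1,-1];r=np.hypot(p[0],p[1]);th=np.arctan2(r,p[2]);f=im['mtx'][0,0]
    return (im['mtx'][:2,2]+f*th*p[:2]/max(r,1e-9)).round(1)
for nm,P in dict(round=(.6421,-.1828,.03),ath_top=(.6425,-.182,.134),foot=(.6425,-.182,.04)).items():print(nm,pw(np.array(P)))
for c,s in((1,1),(1,-1),(-1,-1),(-1,1)):
    a=np.radians(-4.2);X=np.array([np.cos(a),np.sin(a)]);Y=np.array([-X[1],X[0]])
    q=np.array([.6425,-.182])+c*.023*X+s*.038*Y;print(pw(np.array([*q,.04])))
E
```

```text
t 3.5 p [ 0.6411 -0.1833  0.3038] psi -4.24 shift now [  1.4   1.3 152.8]
turn [-0.   -0.   -0.24] shift after turn [  1.4   1.3 152.8] w 0.0851 gf 0.0 F [ 0.8 -0.4 -0.3]
[[297.31863964   0.         257.09408933]
 [  0.         297.31863964 191.70830627]
 [  0.           0.           1.        ]]
round [256.9 167.2]
ath_top [257.2 191.1]
foot [257.2 168.3]
[277.7 135.3]
[276.7 199.8]
[237.8 199.8]
[236.8 135.3]
```

View pics/w1.png

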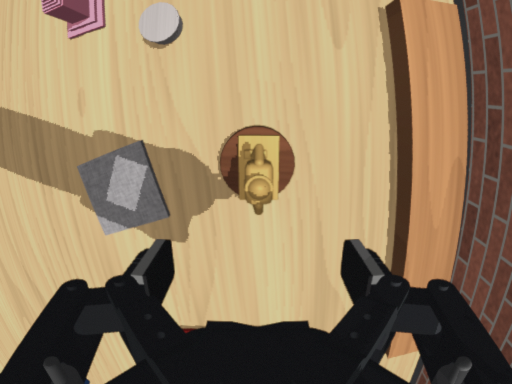

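The wrist view shows the athlete's foot at u 238–279, v 137–199. That agrees with the prediction to about 1 px. Descending and gripping.

```bash
python3 -m pendant '[[[0,0,0,1.4,1.3,30,100],[0,0,0,0,0,35,100],[0,0,0,0,0,35,100],[0,0,0,0,0,30,100],[0,0,0,0,0,15,100],[0,0,0,0,0,8,100],[0,0,0,0,0,0,100],[0,0,0,0,0,0,60],[0,0,0,0,0,0,40],[0,0,0,0,0,0,25],[0,0,0,0,0,0,0],[0,0,0,0,0,0,0]]]' 40 >/dev/null
python3 to.py .6425 -.182 .151 -4
python3 -m pendant '[[[0,0,0,0,0,0,0],[0,0,0,0,0,0,0],[0,0,0,0,0,0,0],[0,0,0,0,0,0,0],[0,0,0,0,0,0,0]]]' 40 >/dev/null
python3 to.py .6425 -.182 .151 -4
```

```text
t 4.8 p [ 0.6428 -0.1821  0.1518] psi -4.08 shift now [ 0.1 -0.3  0.8]
turn [ 0.04  0.02 -0.08] shift after turn [ 0.1 -0.3  0.8] w 0.0254 gf 40.18437623977661 F [-1.9 -0.3  3.9]
t 5.2 p [ 0.6428 -0.1821  0.1518] psi -4.07 shift now [ 0.1 -0.3  0.8]
turn [ 0.03  0.02 -0.07] shift after turn [ 0.1 -0.3  0.8] w 0.0255 gf 40.325995087623596 F [-2.3  0.7  4.7]
```

```bash
python3 -m pendant '[[[0,0,0,0,0,-10,0],[0,0,0,0,0,-20,0],[0,0,0,0,0,-30,0],[0,0,0,0,0,-20,0],[0,0,0,-4,-20,0,0],[0,0,0,-7,-35,0,0],[0,0,0,-7,-40,0,0],[0,0,0,-7,-40,0,0],[0,0,0,-7,-35,0,0],[0,0,0,-4,-20.5,0,0],[0,0,0,0,0,0,0],[0,0,0,0,0,0,0]]]'
python3 to.py .4502 -.2048 .133 -4
```

```text
clock: 6.45
tcp_pos: [0.4498, -0.2043, 0.2308]
eef_rot: [[0.072, 0.997, 0.0], [0.997, -0.072, 0.0], [0.0, 0.0, -1.0]]
wrist_force: [0.3, 0.1, -3.8]
width: 0.0255
gripper_force: 40.8
t 6.5 p [ 0.4498 -0.2043  0.2308] psi -4.11 shift now [-0.5  0.4 97.8]
turn [ 0.02 -0.01 -0.11] shift after turn [-0.5  0.4 97.8] w 0.0255 gf 40.78224778175354 F [ 0.3  0.1 -3.8]
```

```bash
python3 -m pendant '[[[0,0,0,0,0,25,0],[0,0,0,0,0,30,0],[0,0,0,0,0,20,0],[0,0,0,0,0,12,0],[0,0,0,0,0,6,0],[0,0,0,0,0,3,0],[0,0,0,0,0,1,0],[0,0,0,0,0,0,0],[0,0,0,0,0,0,0]]]' >/dev/null
python3 to.py .4502 -.2048 .132 -4
python3 -m pendant '[[[0,0,0,0,0,1,0],[0,0,0,0,0,1,0],[0,0,0,0,0,0,0]]]'|grep -E 'pos|wrist_f'
```

```text
t 7.3 p [ 0.4504 -0.2047  0.1348] psi -4.08 shift now [-0.1 -0.2  2.8]
turn [ 0.08  0.05 -0.08] shift after turn [-0.1 -0.2  2.8] w 0.0258 gf 40.71421980857849 F [-0.2  0.  -3.5]
tcp_pos: [0.4499, -0.2043, 0.1319]
wrist_force: [-1.0, -0.5, -2.5]
```

```bash
python3 -m pendant '[[[0,0,0,0,0,1,0],[0,0,0,0,0,0.5,0],[0,0,0,0,0,0,0]]]'|grep -E 'pos|wrist_f'
python3 -m pendant '[[[0,0,0,0,0,0,33],[0,0,0,0,0,0,40],[0,0,0,0,0,0,60],[0,0,0,0,0,0,100],[0,0,0,0,0,0,100],[0,0,0,0,0,0,100],[0,0,0,0,0,-10,100],[0,0,0,0,0,-30,100],[0,0,0,0,0,-40,100],[0,0,0,0,0,-40,100],[0,0,0,0,0,-40,100],[0,0,0,0,0,0,100]]]'
python3 to.py .668 .173 .30 30
python3 - <<'E'
from fit0 import *
im=get_image('top')
run(im,[('round',.03,.642,-.183),('athlete',.01,.45,-.205)],'pics/fit2.png',crop=(110,270,185,425))
E
```

```text
tcp_pos: [0.4501, -0.2044, 0.1318]
wrist_force: [-5.3, 4.4, 9.3]
clock: 9.15
tcp_pos: [0.4522, -0.2059, 0.298]
eef_rot: [[0.071, 0.997, 0.011], [0.997, -0.071, -0.008], [-0.007, 0.011, -1.0]]
wrist_force: [0.8, -0.3, -0.1]
width: 0.0851
gripper_force: 0.0
t 9.2 p [ 0.4522 -0.2059  0.298 ] psi -4.06 shift now [393.3 188.4  -2.8]
turn [  0.5    0.6  -34.07] shift after turn [220.3 376.4  -2. ] w 0.0851 gf 0.0 F [ 0.8 -0.3 -0.1]
round [ 0.6404 -0.1798] 14.8 102.4 901
athlete [ 0.4503 -0.2007] 0.3 186.8 409
```

View pics/fit2.png

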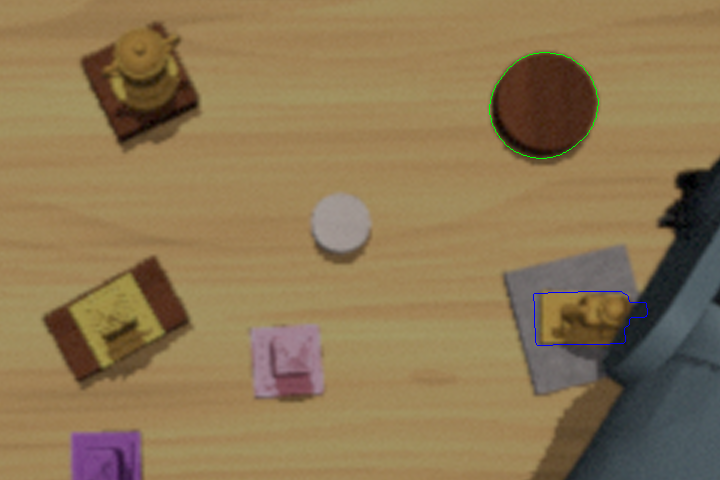

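The athlete stands parked on the pad, foot around (580,318), and the round base is empty at (544,105). Next is the cup.

```bash
python3 -m pendant '[[[0,0,0,25,12,0,100],[0,0,0,36,17.2,0,100],[0,0,0,36,17.2,0,100],[0,0,0,36,17.2,0,100],[0,0,0,36,17.2,0,100],[0,0,0,36,17.2,0,100],[0,0,0,36,17.2,0,100],[0,0,0,36,17.2,0,100],[0,0,0,36,17.2,0,100],[0,0,0,36,17.2,0,100],[0,0,0,30,14.5,0,100],[0,0,0,14.5,7,0,100]]]' >/dev/null
python3 -m pendant '[[[0,0,-8.5,0,0,0,100],[0,0,-8.5,0,0,0,100],[0,0,-8.5,0,0,0,100],[0,0,-8.5,0,0,0,100],[0,0,0,0,0,0,100],[0,0,0,0,0,0,100]]]' >/dev/null
python3 to.py .668 .173 .152 30
cat > w.py <<'E'
from h import *
import sys
def wrist(fn,pts):
    im=get_image('wrist');v=im['pixels'][:,:,::-1].copy();v=cv2.resize(v,(768,576),interpolation=cv2.INTER_CUBIC)
    W=im['world_to_cam'];f=im['mtx'][0,0]
    for P in pts:
        p=(W[:3,:3]@np.array(P)+W[:3,3])*[1,-1,-1];r=np.hypot(p[0],p[1]);u=im['mtx'][:2,2]+f*np.arctan2(r,p[2])*p[:2]/max(r,1e-9)
        cv2.circle(v,tuple(np.round((u+.5)*1.5).astype(int).tolist()),2,(0,255,0),-1)
    cv2.imwrite(fn,v)
def outline(name,x,y,z,deg):
    a=np.radians(deg);R=np.array([[np.cos(a),-np.sin(a),0],[np.sin(a),np.cos(a),0],[0,0,1]])
    return [R@q+[x,y,z] for q in M[name][0] if abs(q[2]-M[name][0][:,2].max())<1e-9]
E
python3 -c "
from w import *
wrist('pics/w2.png',outline('square',.6704,.1777,.03,24.6)+outline('cup',.6683,.1729,.03,30)+[(.6683,.1729,.134)])"
```

```text
t 11.0 p [0.6653 0.1747 0.2894] psi 29.75 shift now [ -2.9   1.7 137.4]
turn [-0.09 -0.04 -0.25] shift after turn [ -2.8   1.4 137.4] w 0.0852 gf 0.0 F [0.2 0.  0.1]
```

View pics/w2.png

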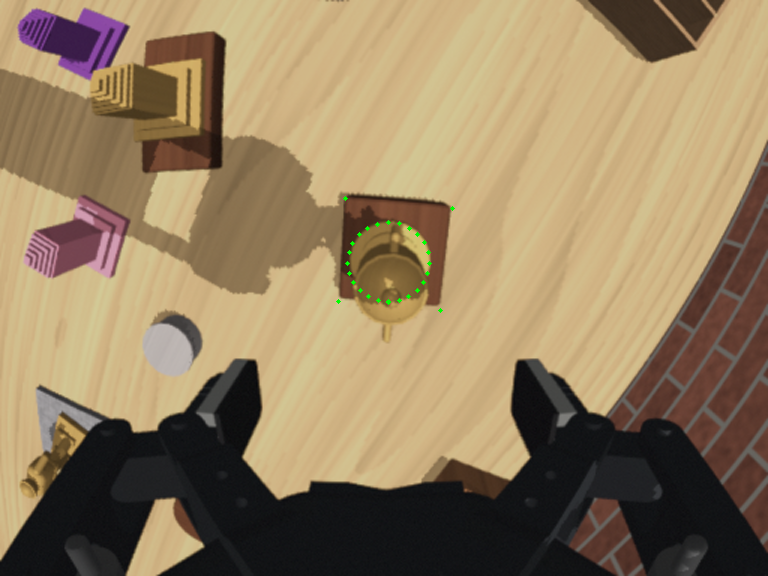

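The prediction is within about 2 mm for the cup foot at (389,262). The square base's true corners sit about 3 mm toward +tool x of the prediction. Gripping the cup.

```bash
python3 -m pendant '[[[0,0,0,-1.4,1.7,25,100],[0,0,0,0,0,35,100],[0,0,0,0,0,35,100],[0,0,0,0,0,25,100],[0,0,0,0,0,12,100],[0,0,0,0,0,5,100],[0,0,0,0,0,0,100],[0,0,0,0,0,0,70],[0,0,0,0,0,0,50],[0,0,0,0,0,0,30],[0,0,0,0,0,0,0],[0,0,0,0,0,0,0]]]' 40 >/dev/null
python3 -m pendant '[[[0,0,0,0,0,0,0],[0,0,0,0,0,0,0],[0,0,0,0,0,0,0]]]' 40 >/dev/null
python3 to.py .6675 .1743 .152 30
```

```text
t 12.6 p [0.6684 0.1744 0.1549] psi 29.92 shift now [ 0.4 -0.9  2.9]
turn [ 0.08  0.04 -0.08] shift after turn [ 0.4 -0.9  2.9] w 0.0428 gf 40.93980610370636 F [-3.4 -1.5  5.6]
```

```bash
python3 -m pendant '[[[0,0,0,0,0,-8,0],[0,0,0,0,0,-20,0],[0,0,0,0,0,-25,0],[0,0,0,0,0,-12,0],[0,0,0,-12,-8.2,0,0],[0,0,0,-24,-16.5,0,0],[0,0,0,-30,-20.6,0,0],[0,0,0,-30,-20.6,0,0],[0,0,0,-30,-20.6,0,0],[0,0,0,-30,-20.6,0,0],[0,0,0,-30,-20.6,0,0],[0,0,0,-30,-20.6,0,0]]]' |grep -E 'width|force'
python3 -m pendant '[[[0,0,0,-30,-20.6,0,0],[0,0,0,-24,-16.5,0,0],[0,0,0,-12,-8.2,0,0],[0,0,0,-10.5,-7,0,0],[0,0,0,0,0,0,0],[0,0,0,0,0,0,0]]]' |grep -E 'width|force'
python3 to.py .6404 -.1798 .1549 30
```

```text
wrist_force: [0.1, -0.5, -4.1]
width: 0.0435
gripper_force: 41.5
wrist_force: [0.8, 0.7, -3.4]
width: 0.0432
gripper_force: 41.5
t 14.3 p [ 0.6399 -0.1784  0.2179] psi 29.95 shift now [-1.6 -0.2 63. ]
turn [-0.01 -0.06 -0.05] shift after turn [-1.5 -0.2 63. ] w 0.0432 gf 41.484700441360474 F [ 0.8  0.7 -3.4]
```

```bash
python3 -m pendant '[[[0,0,0,-1.6,0,20,0],[0,0,0,0,0,20,0],[0,0,0,0,0,12,0],[0,0,0,0,0,6,0],[0,0,0,0,0,2,0],[0,0,0,0,0,1,0],[0,0,0,0,0,0.5,0],[0,0,0,0,0,0,0]]]' |grep -E 'pos|wrist_f'
python3 -m pendant '[[[0,0,0,0,0,0.7,0],[0,0,0,0,0,0.7,0],[0,0,0,0,0,0,0]]]' |grep -E 'pos|wrist_f'
```

```text
tcp_pos: [0.6412, -0.1807, 0.1578]
wrist_force: [0.2, 0.3, -3.2]
tcp_pos: [0.6407, -0.1805, 0.1555]
wrist_force: [-0.0, -0.3, -3.6]
```

```bash
python3 -m pendant '[[[0,0,0,0,0,1,0],[0,0,0,0,0,0.7,0],[0,0,0,0,0,0,0]]]' |grep -E 'pos|wrist_f'
python3 -m pendant '[[[0,0,0,0,0,0,0],[0,0,0,0,0,0,0]]]' |grep -E 'pos|wrist_f'
```

```text
tcp_pos: [0.641, -0.1807, 0.155]
wrist_force: [-4.3, 0.5, 4.8]
tcp_pos: [0.641, -0.1807, 0.155]
wrist_force: [-4.5, 1.2, 5.4]
```

```bash
python3 -m pendant '[[[0,0,0,0,0,0,55],[0,0,0,0,0,0,65],[0,0,0,0,0,0,100],[0,0,0,0,0,0,100],[0,0,0,0,0,0,100],[0,0,0,0,0,0,100],[0,0,0,0,0,-10,100],[0,0,0,0,0,-30,100],[0,0,0,0,0,-40,100],[0,0,0,0,0,-40,100],[0,0,0,0,0,-20,100],[0,0,0,0,0,0,100]]]' >/dev/null
python3 to.py .455 .2015 .30 29
python3 - <<'E'
from fit0 import *
im=get_image('top')
run(im,[('square',.03,.669,.18),('cup',.03,.641,-.18),('obelisk',.03,.455,.2),('oblong',.03,.457,.201)],'pics/fit3.png',crop=(110,270,185,425))
E
```

```text
t 17.1 p [ 0.6424 -0.1812  0.2997] psi 29.93 shift now [425.1  28.6  -3.4]
turn [0.31 0.44 0.93] shift after turn [ 4.256e+02  2.170e+01 -3.000e-01] w 0.0857 gf 0.0 F [-0.2  0.3  0.4]
square [0.669 0.179] -67.4 100.6 886
cup [ 0.6401 -0.1789] 45.4 167.6 420
obelisk [0.4514 0.1974] -47.3 216.8 357
oblong [0.4583 0.2014] 29.1 368.9 394
```

View pics/fit3.png

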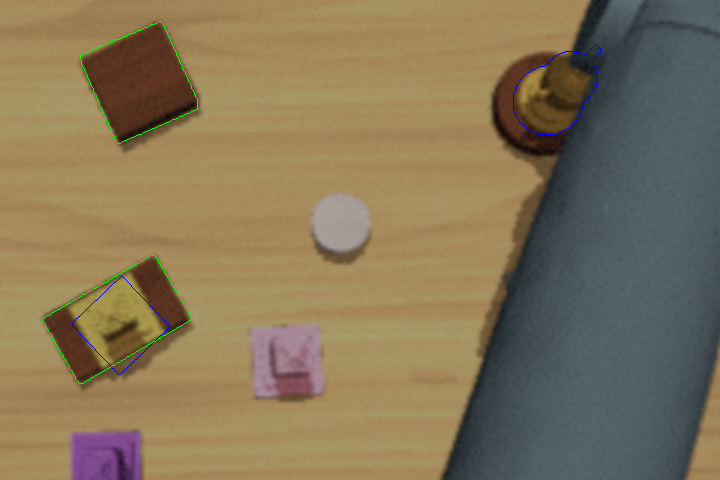

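The square base is empty and well fitted. The cup stands on the round base, partly hidden by the arm. Moving over the obelisk.

```bash
python3 -m pendant '[[[0,0,0,22,1,0,100],[0,0,0,37,2.5,0,100],[0,0,0,37,2.5,0,100],[0,0,0,37,2.5,0,100],[0,0,0,37,2.5,0,100],[0,0,0,37,2.5,0,100],[0,0,0,37,2.5,0,100],[0,0,0,37,2.5,0,100],[0,0,0,37,2.5,0,100],[0,0,0,37,2.5,0,100],[0,0,0,37,2.5,0,100],[0,0,0,33,2.5,0,100]]]' >/dev/null
python3 -m pendant '[[[0.3,0.4,0,0,0,0,100],[0,0,0,0,0,0,100],[0,0,0,0,0,0,100]]]' >/dev/null
python3 to.py .455 .2015 .152 30
python3 -c "
from w import *
wrist('pics/w3.png',outline('oblong',.458,.2014,.03,28.5)+outline('obelisk',.4544,.2005,.04-.01,31.6))"
```

```text
t 18.7 p [0.4535 0.2013 0.2929] psi 29.87 shift now [ -1.6   2.3 140.9]
turn [-0.39 -0.41 -0.13] shift after turn [ -0.5   1.4 140.9] w 0.0852 gf 0.0 F [ 0.3 -1.  -0.3]
```

View pics/w3.png

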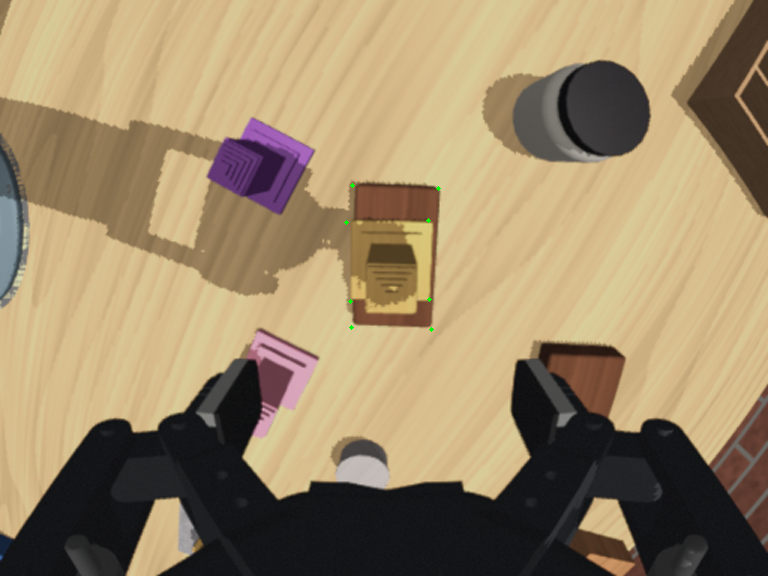

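The obelisk foot is square with the tool (352–433 × 222–300), about 2 mm to the right of the prediction. Descending.

```bash
python3 -m pendant '[[[-0.4,-0.4,0,-0.5,2,25,100],[0,0,0,0,0,35,100],[0,0,0,0,0,35,100],[0,0,0,0,0,25,100],[0,0,0,0,0,14,100],[0,0,0,0,0,6,100],[0,0,0,0,0,0,100],[0,0,0,0,0,0,60],[0,0,0,0,0,0,40],[0,0,0,0,0,0,25],[0,0,0,0,0,0,0],[0,0,0,0,0,0,0]]]' 40 >/dev/null
python3 -m pendant '[[[0,0,0,0,0,0,0],[0,0,0,0,0,0,0],[0,0,0,0,0,0,0]]]' 40 >/dev/null
python3 to.py .456 .2013 .152 30
python3 to.py .669 .1795 .152 24
```

```text
t 20.2 p [0.4556 0.2028 0.1545] psi 29.95 shift now [-1.5 -0.4  2.5]
turn [ 0.11  0.02 -0.05] shift after turn [-1.5 -0.4  2.5] w 0.0299 gf 44.104469418525696 F [-2.6 -1.9  5.4]
t 20.2 p [0.4556 0.2028 0.1545] psi 29.95 shift now [-126.7  173.2    2.9]
turn [0.12 0.01 5.95] shift after turn [-108.1  185.4    2.5] w 0.0299 gf 44.104469418525696 F [-2.6 -1.9  5.4]
```

```bash
python3 -m pendant '[[[0,0,0,0,0,-8,0],[0,0,0,0,0,-20,0],[0,0,0,0,0,-25,0],[0,0,0,0,0,-12,0],[0,0,0,-10,14,0,0],[0,0,0,-21,29,0,0],[0,0,0,-24,33,0,0],[0,0,0,-24,33,0,0],[0,0,0,-24,33,0,0],[0,0,3,-15,21,0,0],[0,0,3,-7,10,0,0],[0,0,0,0,0,0,0]]]' |grep -E 'width|force'
python3 -m pendant '[[[0,0,0,0,0,0,0],[0,0,0,0,0,0,0]]]' >/dev/null
python3 to.py .6685 .1810 .1545 24
```

```text
wrist_force: [-0.1, 0.3, -4.1]
width: 0.0293
gripper_force: 42.0
t 21.6 p [0.6664 0.1803 0.2183] psi 23.98 shift now [-0.3  2.2 63.8]
turn [ 0.   -0.05 -0.02] shift after turn [-0.2  2.2 63.8] w 0.0296 gf 42.00264036655426 F [ 0.4  0.5 -3.2]
```

```bash
python3 -m pendant '[[[0,0,0,-0.2,2.2,20,0],[0,0,0,0,0,20,0],[0,0,0,0,0,12,0],[0,0,0,0,0,6,0],[0,0,0,0,0,2,0],[0,0,0,0,0,1,0],[0,0,0,0,0,1,0],[0,0,0,0,0,0.7,0],[0,0,0,0,0,0,0],[0,0,0,0,0,0,0]]]' |grep -E 'pos|wrist_f'
python3 -m pendant '[[[0,0,0,0,0,0.7,0],[0,0,0,0,0,0.7,0],[0,0,0,0,0,0,0],[0,0,0,0,0,0,0]]]' |grep -E 'pos|wrist_f'
```

```text
tcp_pos: [0.6698, 0.1808, 0.1567]
wrist_force: [-0.1, -0.1, -3.6]
tcp_pos: [0.6697, 0.1808, 0.1549]
wrist_force: [-0.2, -0.1, -4.6]
```

```bash
python3 -m pendant '[[[0,0,0,0,0,0.7,0],[0,0,0,0,0,0.7,0],[0,0,0,0,0,0,0],[0,0,0,0,0,0,0]]]' |grep -E 'pos|wrist_f'
python3 -m pendant '[[[0,0,0,0,0,0.5,0],[0,0,0,0,0,0,0]]]' |grep -E 'pos|wrist_f'
```

```text
tcp_pos: [0.6699, 0.1808, 0.1546]
wrist_force: [-5.2, -1.5, 4.5]
tcp_pos: [0.6699, 0.1808, 0.1546]
wrist_force: [-6.1, -1.1, 7.2]
```

```bash
python3 -m pendant '[[[0,0,0,0,0,0,38],[0,0,0,0,0,0,50],[0,0,0,0,0,0,100],[0,0,0,0,0,0,100],[0,0,0,0,0,0,100],[0,0,0,0,0,0,100],[0,0,0,0,0,-10,100],[0,0,0,0,0,-30,100],[0,0,0,0,0,-40,100],[0,0,0,0,0,-40,100],[0,0,0,0,0,-20,100],[0,0,0,0,0,0,100]]]' >/dev/null
python3 to.py .45 -.2044 .30 -4
python3 - <<'E'
from fit0 import *
im=get_image('top')
run(im,[('oblong',.03,.457,.201),('athlete',.01,.45,-.203)],'pics/fit4.png',crop=(110,270,185,425))
E
```

```text
t 24.9 p [0.6712 0.1809 0.2993] psi 23.93 shift now [-262.5 -358.5   -3.9]
turn [6.500e-01 1.000e-02 2.793e+01] shift after turn [-399.8 -193.8   -0.7] w 0.0852 gf 0.0 F [ 0.8 -0.   0. ]
oblong [0.6148 0.1543] -197.0 0.0 0
athlete [ 0.4482 -0.203 ] 176.2 150.9 446
```

View pics/fit4.png

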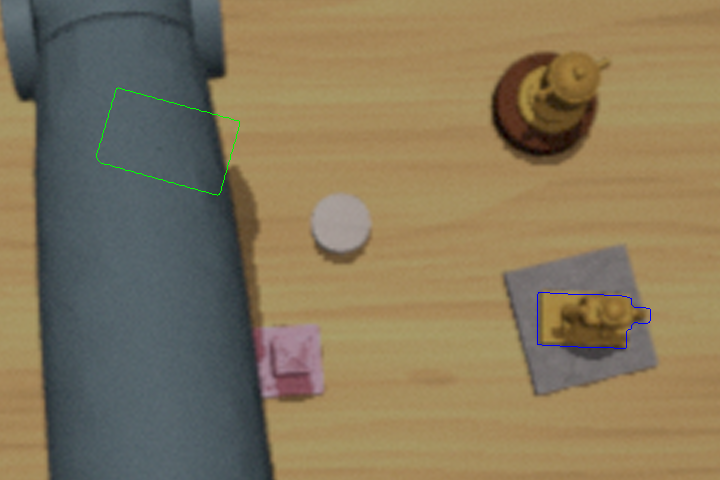

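The cup stands near the centre of the round base (547,102) and the athlete is on the pad (585,318). Going back for the athlete.

```bash
python3 -m pendant '[[[0,0,0,-14,-19,0,100],[0,0,0,-23,-31.5,0,100],[0,0,0,-23,-31.5,0,100],[0,0,0,-23,-31.5,0,100],[0,0,0,-23,-31.5,0,100],[0,0,0,-23,-31.5,0,100],[0,0,0,-23,-31.5,0,100],[0,0,0,-23,-31.5,0,100],[0,0,0,-23,-31.5,0,100],[0,0,0,-23,-31.5,0,100],[0,0,0,-23,-31.5,0,100],[0,0,0,-18.5,-25,0,100]]]' >/dev/null
python3 -m pendant '[[[0.6,0,7,0,0,0,100],[0,0,7,0,0,0,100],[0,0,7,0,0,0,100],[0,0,7,0,0,0,100],[0,0,0,0,0,0,100],[0,0,0,0,0,0,100]]]' >/dev/null
python3 to.py .45 -.2044 .133 -4
python3 -c "
from w import *
wrist('pics/w4.png',outline('athlete',.45,-.2044,.01,-4)+outline('pad',.4502,-.2048,.01,12.4))"
```

```text
t 26.7 p [ 0.4474 -0.2045  0.2912] psi -3.93 shift now [  0.6   4.2 158.1]
turn [-0.57  0.12  0.07] shift after turn [  0.3   2.6 158.2] w 0.0855 gf 0.0 F [-0.2  1.1  0.6]
```

View pics/w4.png

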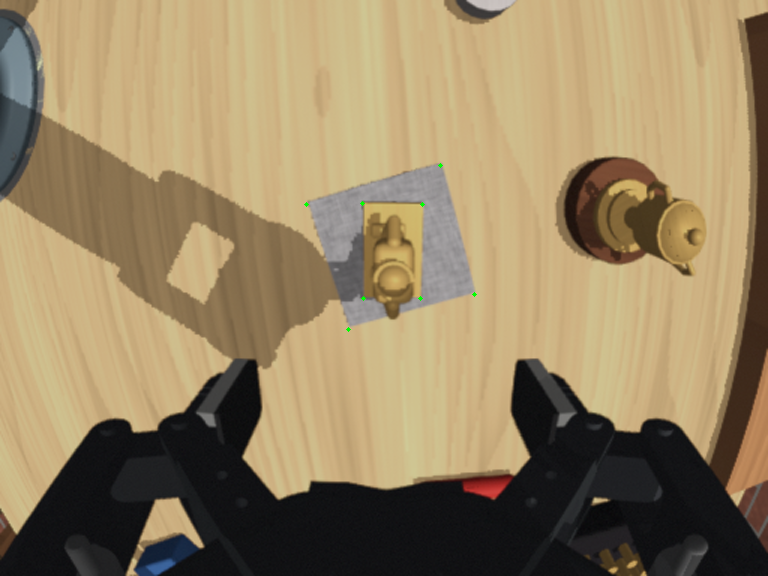

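The athlete sits exactly where predicted, foot corners (363–423, 203–298). Gripping it.

```bash
python3 -m pendant '[[[-0.6,0,0,0.4,2.6,25,100],[0,0,0,0,0,35,100],[0,0,0,0,0,35,100],[0,0,0,0,0,35,100],[0,0,0,0,0,18,100],[0,0,0,0,0,9,100],[0,0,0,0,0,2,100],[0,0,0,0,0,0,60],[0,0,0,0,0,0,40],[0,0,0,0,0,0,25],[0,0,0,0,0,0,0],[0,0,0,0,0,0,0]]]' 40 >/dev/null
python3 -m pendant '[[[0,0,0,0,0,0,0],[0,0,0,0,0,0,0],[0,0,0,0,0,0,0]]]' 40 >/dev/null
python3 to.py .458 .2014 .24 28.5
```

```text
t 28.2 p [ 0.4508 -0.2054  0.1342] psi -4.06 shift now [ 405.9  -21.3 -107.5]
turn [  0.09   0.26 -32.56] shift after turn [ 354.1  200.5 -105.8] w 0.0252 gf 44.53165948390961 F [-1.7  1.1  5.8]
```

```bash
python3 -m pendant '[[[0,0,0,0,0,-8,0],[0,0,0,0,0,-20,0],[0,0,0,0,0,-30,0],[0,0,0,0,0,-30,0],[0,0,0,0,0,-20,0],[0,0,0,0,0,-10,0],[0,0,0,12,-1,0,0],[0,0,0,24,-1,0,0],[0,0,0,32,-2,0,0],[0,0,0,32,-2,0,0],[0,0,0,32,-2,0,0],[0,0,0,32,-2,0,0]]]' |grep -E 'width|force'
python3 -m pendant '[[[0,0,0,32,-2,0,0],[0,0,0,32,-2,0,0],[0,0,0,32,-2,0,0],[0,0,0,32,-2,0,0],[0,0,0,32,-2,0,0],[0,0,0,32,-1,0,0],[0,0,-5,24,0,0,0],[0,0,-5,12,0,0,0],[0,0,-6,6,0,0,0],[0,0,-6,0,0,0,0],[0,0,-6,0,0,0,0],[0,0,-4,0,0,0,0]]]' |grep -E 'width|force'
python3 -m pendant '[[[0,0,0,0,0,0,0],[0,0,0,0,0,0,0]]]' >/dev/null
python3 to.py .458 .2014 .1542 28.5
python3 - <<'E'
from fit0 import *
im=get_image('top')
run(im,[('cup',.03,.641,-.18),('round',.03,.641,-.18)],'pics/x.png')
im=get_image('wrist');cv2.imwrite('pics/w5.png',im['pixels'][:,:,::-1])
E
```

```text
wrist_force: [0.9, 0.5, -2.7]
width: 0.0253
gripper_force: 43.6
wrist_force: [0.6, 0.7, -3.7]
width: 0.0254
gripper_force: 43.5
t 30.9 p [0.4545 0.194  0.2485] psi 27.86 shift now [ 5.2  6.8 94.3]
turn [-0.13  0.18 -0.64] shift after turn [ 4.8  6.7 94.3] w 0.0255 gf 43.540964126586914 F [-0.  -0.5 -3. ]
cup [ 0.6401 -0.1814] 25.1 48.8 570
round [ 0.6421 -0.1819] 5.2 67.4 405
```

View pics/w5.png

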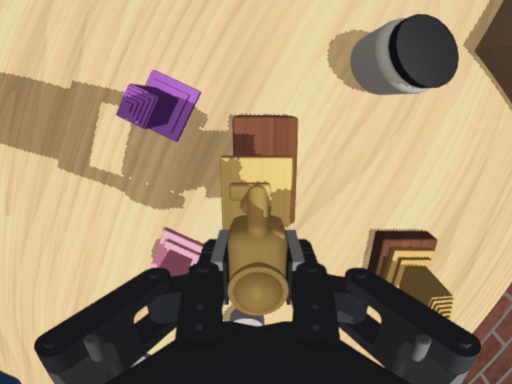

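The cup is within about 2 mm of centre. The athlete is aligned with the oblong base and needs the computed +5/+7 mm shift before lowering.

```bash
python3 -m pendant '[[[0,0,-0.6,5,6.7,0,0],[0,0,0,0,0,20,0],[0,0,0,0,0,30,0],[0,0,0,0,0,20,0],[0,0,0,0,0,12,0],[0,0,0,0,0,6,0],[0,0,0,0,0,2,0],[0,0,0,0,0,1,0],[0,0,0,0,0,0,0],[0,0,0,0,0,0,0]]]' >/dev/null
python3 to.py .458 .2014 .1542 28.5
```

```text
t 31.9 p [0.4598 0.2011 0.1599] psi 28.53 shift now [ 1.2 -1.4  5.7]
turn [0.11 0.26 0.03] shift after turn [ 1.1 -1.4  5.7] w 0.0258 gf 43.41072142124176 F [ 0.1 -0.4 -3.3]
```

```bash
python3 -m pendant '[[[0,0,0,1,-1.3,1.5,0],[0,0,0,0,0,1,0],[0,0,0,0,0,1,0],[0,0,0,0,0,0.7,0],[0,0,0,0,0,0,0],[0,0,0,0,0,0,0]]]' |grep -E 'pos|wrist_f'
python3 -m pendant '[[[0,0,0,0,0,0.7,0],[0,0,0,0,0,0.7,0],[0,0,0,0,0,0,0],[0,0,0,0,0,0,0]]]' |grep -E 'pos|wrist_f'
```

```text
tcp_pos: [0.4577, 0.2012, 0.1547]
wrist_force: [-1.0, -0.1, -3.6]
tcp_pos: [0.4579, 0.2013, 0.1542]
wrist_force: [-4.4, -0.7, 6.0]
```

Contact. I'll release, rise, and move aside for a check.

```bash
python3 -m pendant '[[[0,0,0,0,0,0,33],[0,0,0,0,0,0,45],[0,0,0,0,0,0,100],[0,0,0,0,0,0,100],[0,0,0,0,0,0,100],[0,0,0,0,0,0,100],[0,0,0,0,0,-10,100],[0,0,0,0,0,-30,100],[0,0,0,0,0,-40,100],[0,0,0,0,0,-40,100],[0,0,0,0,0,-20,100],[0,0,0,0,0,0,100]]]' |grep -E 'pos|force'
python3 -m pendant '[[[0,0,0,-20,0,0,100],[0,0,0,-35,0,0,100],[0,0,0,-35,0,0,100],[0,0,0,-35,0,0,100],[0,0,0,-35,0,0,100],[0,0,0,-35,0,0,100],[0,0,0,-35,0,0,100],[0,0,0,-20,0,0,100],[0,0,0,0,0,0,100],[0,0,0,0,0,0,100]]]' |grep -E 'pos|force'
python3 - <<'E'
from fit0 import *
im=get_image('top')
run(im,[('square',.03,.669,.18),('oblong',.03,.457,.201),('round',.03,.641,-.18),('cup',.03,.64,-.18),('athlete',.03,.457,.201),('obelisk',.03,.669,.18)],'pics/fit6.png',crop=(110,270,185,425))
E
```

```text
tcp_pos: [0.459, 0.2021, 0.2982]
wrist_force: [0.7, 0.8, -0.0]
gripper_force: 0.0
tcp_pos: [0.5762, -0.0174, 0.2936]
wrist_force: [-0.6, 0.4, 0.6]
gripper_force: 0.0
square [0.6686 0.1784] 112.0 182.3 263
oblong [0.4577 0.2028] 27.9 171.1 393
round [ 0.6425 -0.1829] 13.9 775.6 85
cup [ 0.658  -0.2301] 45.2 392.2 169
athlete [0.4554 0.2019] 27.2 73.6 554
obelisk [0.6694 0.1775] 115.1 92.1 542
```

View pics/fit6.png

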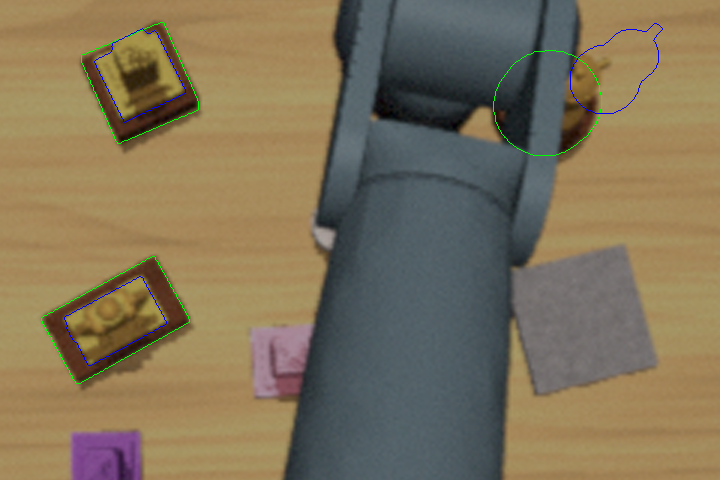

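The obelisk and athlete stand centred and in line with their bases, at (140,83) and (115,320). The cup is partly hidden by the arm here, but it measured within about 2 mm of centre earlier. The arm is clear of everything.

```bash
python3 -c "
from plant import *
print(close_job())"
```

```text
the job is handed in; nothing more can be done
None
```

The job is handed in: cup on the round base, obelisk on the square and athlete on the oblong, each measuring within about 3 mm of centre; the athlete was parked on the felt pad on the way, and the verdict was not reported back.

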